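# Hang the tube basket on the spring-balanced drain arm

## Task

Pick up the tube basket by its blue grip tab and hang it by its steel bail, centred in the orange notch at the end of the spring-balanced drain arm. The arm sinks under the load: go down with it gently, at no more than 5 cm/s, never forcing it, pushing on it with the gripper or driving it to its bottom stop, and let go only once it carries the whole basket and has settled, so that it neither drops nor springs back when you release. Leave the basket hanging level and at rest, and leave everything else on the bench where it is.

Things in the scene. Friction and masses are not known exactly. Their poses are not given: they have to be found in the camera images.
- grip_tab (a point): Grasp point on the blue upright tab above the basket's bail. The tab is 24 (x) by 12 (y, the way to grip it) by 42 mm tall, on a thin 8 mm stem; this point is 42 mm straight above the centre of the bail's bar, 172 mm above the basket's underside and 22 mm above the tab's lower end. Axes are the basket's: z up, y along the bail's bar.
- bail (a point): Centre of the top bar of the basket's steel bail: round bar of 8 mm diameter along the basket's y, 130 mm above the underside, 70 mm above the tube tops; its uprights stand at y = -43 and +43 mm. The bail is thus an upright window, through which the tip of the drain arm passes along the basket's x.
- basket: The loose tube basket: white box 90 x 90 x 45 mm with nine capped tubes (tops at 60 mm), rigid in one piece with bail and tab; 0.22 to 0.68 kg, differing from run to run. Origin at the centre of its underside, z up. Symmetric under a half turn about z.
- notch (a point): Where the bar's centre lies when it rests mid-notch on the notch floor, in the orange cradle at the arm's free end. Axes are the arm's: +x from the tip along the arm to its pivot, y across (the bar must lie along it), z square to the arm, upward.
- cradle_tip (a point): Top of the cradle's upturned tip wall (axes as notch). The cradle is 18 mm wide in y, its floor 4 mm below notch; the bar's centre can move 5 mm either way in x before it meets the sloping walls, tops 13 mm above notch. It ends 21 mm from notch, and 12 mm below it. To thread the bail over the tilted tip, the bar must pass 30 mm or more above notch.
- pivot (a point): The arm's hinge on the stand, 211 mm above the bench; the notch swings about its level axis (the stand's y) at 220 mm radius. Axes are the stand's: the arm points along -x. The arm is a bar 14 mm wide and 12 thick.
- drain_arm (a joint): Angle of the drain arm, rad: 0 = unloaded, at its top stop, tilted 0.25 upward (notch 265 mm above the bench); grows as the arm sinks (level at 0.25); bottom stop at 0.56. Sprung: it begins to sink at about 1.7 N on the notch, then sinks about 1 cm for every 0.5 N more; lightly damped. The basket brings it to rest somewhere between 0.02 and 0.52, according to its weight.
- stand: Fixed stand of the drain arm, with all of the arm: grey base, post about 235 mm tall and a white drip tray 12 mm tall under the notch. Origin under the arm's pivot, on the bench; the arm points along its -x.
- beaker: Bystander: glass beaker, 72 mm across and 95 tall; origin at the underside.
- reagent_bottle: Bystander: white bottle, 72 mm across and 150 tall; origin at the underside.
- amber_bottle: Bystander: amber bottle, 60 mm across and 120 tall; origin at the underside.
- tip_box: Bystander: blue box 120 x 80 x 55 mm; origin at the underside.
- tube_rack: Bystander: orange tube rack 70 x 160 mm, 76 tall with its tubes; origin at the underside.
- marker: Bystander: green marker pen, 14 mm thick and about 120 long, lying on the bench.

How it is judged:
On the way, in this order (a step that is already met when the one before it is completed fails the run):
1. the basket is lifted by the gripper (contact force between the fingers and basket above 1 N and height (world z) of bail above 0.17 m), for 0.1 s.
2. the bail lies in the notch and the arm has sunk under the load and is still, while the gripper still holds the basket (x of bail in the frame of notch between -0.011 and 0.011 m and y of bail in the frame of notch between -0.015 and 0.015 m and z of bail in the frame of notch between -0.004 and 0.006 m and velocity of joint drain_arm between -0.08 and 0.08 rad/s and value of joint drain_arm above 0.015 rad and contact force between basket and stand above 1.5 N and contact force between the fingers and basket above 1 N), for 0.2 s.
At the end, for the whole second after the job is handed in: The basket hangs by its bail in the notch of the sunken arm (bar within 11 mm of mid-notch along the arm, 15 mm across it, on the floor within 6 mm), level within 0.2 rad and at rest (basket below 0.04 m/s, arm below 0.1 rad/s), off the bottom stop, with nothing else displaced (x of bail in the frame of notch between -0.011 and 0.011 m and y of bail in the frame of notch between -0.015 and 0.015 m and z of bail in the frame of notch between -0.004 and 0.006 m and velocity of joint drain_arm between -0.1 and 0.1 rad/s and value of joint drain_arm between 0.02 and 0.54 rad and angle between basket's own z axis and vertical below 0.2 rad and linear speed of basket below 0.04 m/s); the robot touches nothing.
It fails at once if the arm moves faster than 0.3 rad/s (about 66 mm/s at the notch), or, once let go, the basket hanging on the arm makes it drop or spring back faster than 0.22 rad/s (about 5 cm/s at the notch) ((velocity of joint drain_arm above 0.3 rad/s or velocity of joint drain_arm below -0.3 rad/s) or (contact force between the fingers and basket below 0.01 N and value of joint drain_arm above 0.015 rad and (velocity of joint drain_arm above 0.22 rad/s or velocity of joint drain_arm below -0.22 rad/s))).
It fails at once if the arm is driven to its bottom stop (beyond 0.545 rad) (value of joint drain_arm above 0.545 rad).
It fails at once if the basket is forced against the arm or stand with more than 12 N (contact force between basket and stand above 12 N).
It fails at once if the robot itself presses on the arm or stand with more than 3 N (contact force between any of the fingers, the arm and stand above 3 N).
It fails at once if a bystander is moved by more than 30 mm (distance of any of beaker, reagent_bottle, amber_bottle, tip_box, tube_rack, marker from where it was at the start of the episode above 0.03 m).
It also fails if it takes over 64 s, if anything falls off the work surface, if the arm or the gripper's body presses on something with over 40 N, if the wrist force passes 120 N, or if a joint passes its speed limit or range.

## Robot

A 6-joint arm with a two-finger parallel gripper is mounted at the origin on the work surface. World frame = base frame: x ahead of the robot, y to its left, z up, the work surface at z = 0. Lengths are in m, angles in rad, forces in N, time in s.
With the tool pointing down it reaches from about 0.325 to 0.85 m from the base axis. Payload 15.5 kg.
Tool frame: the origin (TCP) lies midway between the tips of the shut fingers; the grasp point (between the pads) lies 19 mm behind it; z points along the fingers, y is the direction in which the jaws open and shut (so a half turn about z gives the same grasp; the last joint's range is limited). The gripper opens to 91 mm and grips with 3 to 60 N. Pads are 32 mm wide; open, the fingers measure 118 mm over their backs; the gripper's body (76 mm by 178 mm) begins 60 mm behind the grasp point.
Start: joints at [1.133, 0.494, 1.345, -0, 1.302, -0.096], TCP at [0.209, 0.589, 0.214] pointing down, gripper open.
Joint ranges: [-2.91, 2.91], [-0.82, 2.16], [0.22, 2.67], [-1.22, 4.37], [0.12, 2.79], [-3.08, 3.08]. Speed limits (rad/s): [1.89, 1.89, 2.57, 3.01, 3.01, 3.01].

## Interface

Orientations are given as [roll, pitch, yaw] about the fixed x, y, z axes, in that order (R = Rz(yaw) Ry(pitch) Rx(roll)).
In Python, from station import telemetry, eyes, workorder gives the robot as it stands. The module is installed in compiled form; this text tells all that it offers.
- The arm moves only by the tool step_arm, never from a script. Its argument "targets" is a list of rows, each an object with "twist": the turn, a rotation vector about the world's x, y, z in units of 10 degrees (1.0 is 10 degrees), a list of three; "delta_pos": the shift along the world's x, y, z in units of 40 mm (1.0 is 40 mm), a list of three; "grip": the finger opening in mm, from 0 to 91.2. A call has 1 to 20 rows; each row is the pose to reach, as a shift and turn from the pose commanded when the call began; what a row does not reach only later rows make up. A row lasts 1/8 s, in which the tool goes at most 62.5 mm and 10.7 degrees, less where a joint would pass 70% of its speed; a pose out of reach is approached as far as the arm can. A call with a gripper value outside its range is refused whole. The fingers move at their own pace and stop on an object; the grip force is fixed at half the most. Time passes only in rows, so rows that repeat a pose let the fingers close. It gives the time, the measured TCP pose, the force and the opening at its end, in the units of the state.
- telemetry.state(): the state, without advancing time (a new reading comes with each control period).
- eyes.snapshot(name): name is "scene" or "top"; returns the picture (384x512x3 uint8, red, green, blue); there is no depth.
- eyes.camera_params(name): a dict with "camera_matrix" (3x3 intrinsics, pixels), "camera_from_world" (4x4, takes a point from world to camera coordinates). Camera axes: x right, y down, z forward; pixel columns grow to the right and rows downward; lengths in m; the calibration is good to about 2 mm. A picture is of the moment at which its call begins. camera_params takes no time and is no camera call.
- workorder.sign_off(): hands the job in, once; it reports no verdict.
Trained networks look in the newest picture that a camera, given by its name, has taken for a name from the list of things; names that differ only in an ending like _2 or _b are one class to them, and where a whole thing is asked for, a point or a joint stands for the part that bears it (a point fixed in the world has none). Each returns a list of dicts, best first, with "p" (0 to 1); they miss things now and then, are a little off and sometimes report something else, mostly with a low value. They report only what shows in the picture. A call takes as long as a camera call.
- eyes.find_in(camera, query): "position" ([column, row] in pixels, amid what is visible of it).
The state is a dict: "time": time; "qpos": joint angles; "joint_vel": joint speeds; "joint_efforts": joint torques, N m; "ee_pos": TCP position; "orientation": TCP orientation; "ft_force": force on the tool from outside, world axes, zero at the start; "wrist_torque": the same for the moment, N m; "width": finger opening in m.
Only numpy, scipy, OpenCV 4.12 (cv2) and the standard library are available. Lean on these libraries where they do the work, as an engineer would, in place of code of your own. Each camera call takes 0.05 s, during which the arm holds its last target.

## Working session

There is one attempt and no reset: what is moved stays moved. The work goes in short steps, Python scripts to look and compute and a tool call to move; the robot and the scene stay as the last step left them, time stands still between calls to the robot, and variables do not carry over. Pictures are saved under pics/ and viewed, and the job is handed in when it is done.

Besides the shell and the picture viewer there is one more tool, called after "Request:" as name(argument=value, ...), one argument or row to a line, values as JSON. step_arm: Moves the arm, as the interface text tells. Its arguments: {"type":"object","properties":{"targets":{"type":"array"}},"required":["targets"]}

```bash
mkdir -p pics
python3 - <<'E'
from station import telemetry, eyes
import cv2
print(telemetry.state())
for n in ("scene","top"):
    im=eyes.snapshot(n); cv2.imwrite(f"pics/{n}0.png",im[:,:,::-1])
    c=eyes.camera_params(n); print(n,c)
    for q in ["grip_tab","bail","basket","notch","cradle_tip","pivot","stand"]:
        r=eyes.find_in(n,q); print(q,[(x['position'],round(x['p'],2)) for x in r[:2]])
E
```

```text
{'time': 0.0, 'qpos': array([ 1.13350637e+00,  4.94167863e-01,  1.34613682e+00, -3.85223063e-05,
        1.30248822e+00, -9.54696641e-02]), 'joint_vel': array([-0.00072875, -0.00129643, -0.00269257, -0.00201078, -0.00096406,
       -0.00065615]), 'joint_efforts': array([-2.24353884e-03, -8.78783226e+01, -3.81864989e+01,  7.06309523e-02,
        5.27930853e-02,  3.78242248e-06]), 'ee_pos': array([0.20933122, 0.58849788, 0.21334586]), 'orientation': array([-3.14039433e+00, -7.74507155e-05,  2.79978254e+00]), 'ft_force': array([-0.3172145 ,  0.72094551, -0.06524429]), 'wrist_torque': array([-0.02304582, -0.03254403, -0.01594332]), 'width': 0.09114067805982962}
scene {'camera_matrix': array([[447.53395   ,   0.        , 258.95269328],
       [  0.        , 447.53395   , 186.86733861],
       [  0.        ,   0.        ,   1.        ]]), 'camera_from_world': array([[ 2.08524344e-02,  9.99676554e-01, -1.45589957e-02,
         6.09339236e-03],
       [ 8.35613721e-01, -2.54217450e-02, -5.48728935e-01,
        -4.09696521e-01],
       [-5.48921565e-01, -7.23362475e-04, -8.35873550e-01,
     
[... 516 characters left out ...]
.29727282],
       [  0.        ,   0.        ,   1.        ]]), 'camera_from_world': array([[-1.01175994e-02, -9.99943303e-01,  3.32046386e-03,
         1.05241753e-03],
       [-9.96587042e-01,  9.81146817e-03, -8.19634211e-02,
         5.86874463e-01],
       [ 8.19261953e-02, -4.13840432e-03, -9.96629807e-01,
         1.32584099e+00],
       [ 0.00000000e+00,  0.00000000e+00,  0.00000000e+00,
         1.00000000e+00]])}
grip_tab [([351.7, 185.3], 0.65), ([219.1, 186.4], 0.16)]
bail [([352.3, 188.1], 0.79)]
basket [([351.2, 185.2], 0.75), ([129.1, 171.4], 0.59)]
notch [([224.7, 183.4], 0.76)]
cradle_tip [([221.6, 181.3], 0.59)]
pivot [([227.0, 203.7], 0.63)]
stand [([224.8, 203.7], 0.81)]
```

Run:
```python
import cv2
for n,(x0,y0,w,h) in {"scene":(110,130,260,195),"top":(180,110,260,195)}.items():
    im=cv2.imread(f"pics/{n}0.png")
    cv2.imwrite(f"pics/{n}0b.png",cv2.resize(im[y0:y0+h,x0:x0+w],(780,585),interpolation=cv2.INTER_CUBIC))
```

```text
(no output)
```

View pics/scene0.png

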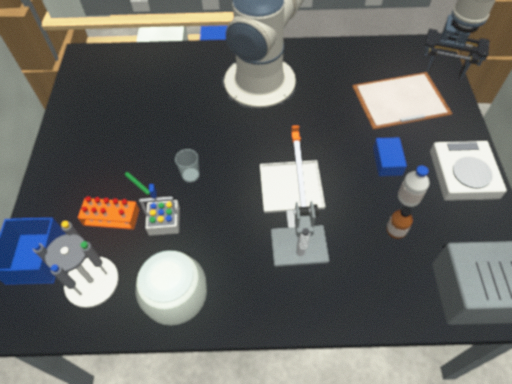

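View pics/top0.png

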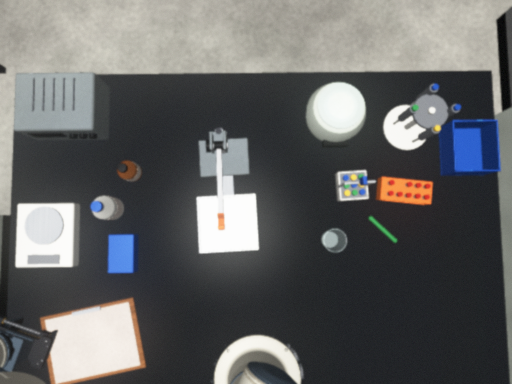

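```bash
sleep 0
```

```text
(no output)
```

View pics/scene0b.png

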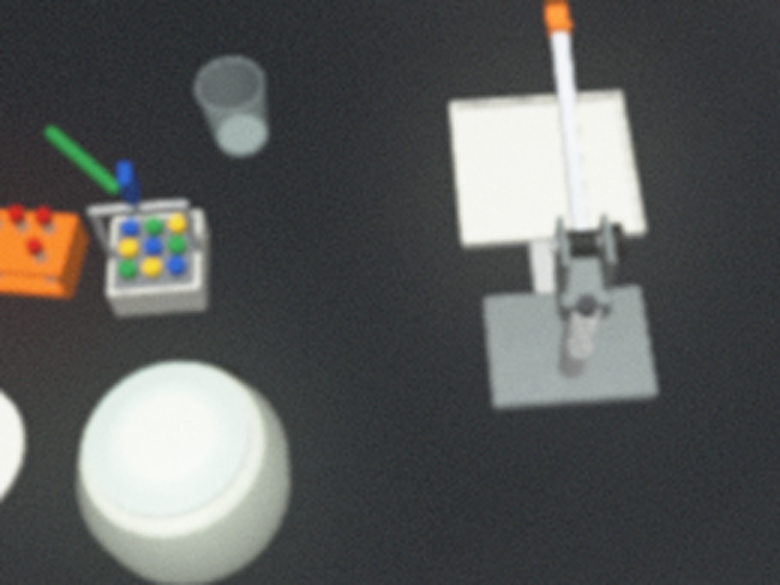

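View pics/top0b.png

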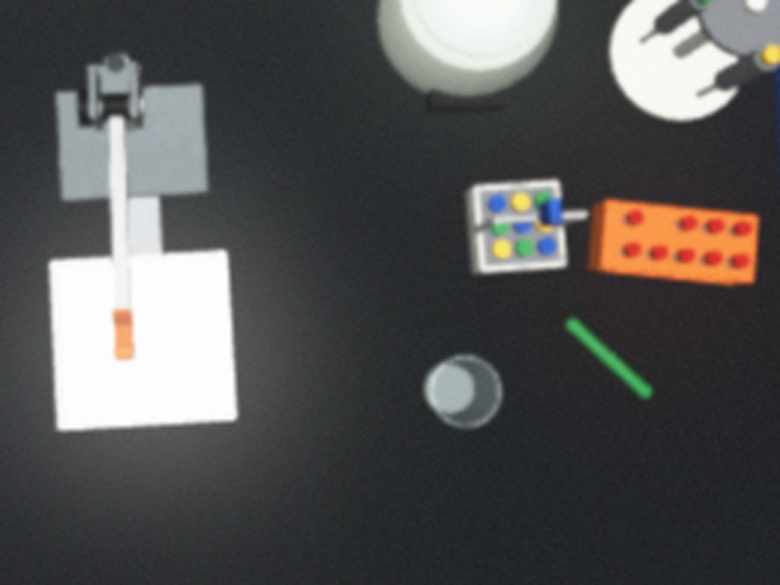

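The basket (tab at scene px (152,190), top px (364,180)) stands left of the marker and rack. The drain arm points toward the robot, with its orange cradle at scene px (296,132) and top px (221,222). Several network answers (notch 168 row in scene) are wrong, so I'll fit the poses to features I picked by hand.

```bash
cat > h.py <<'E'
import numpy as np, cv2
from scipy.optimize import least_squares
from station import eyes
P={n:eyes.camera_params(n) for n in("scene","top")}
def proj(n,p):
    T=P[n]["camera_from_world"];K=P[n]["camera_matrix"]
    c=np.atleast_2d(p)@T[:3,:3].T+T[:3,3]; u=c@K.T; return u[:,:2]/u[:,2:]
def tri(ob,w=None):
    # ob list of (cam,px)
    f=lambda p:np.concatenate([proj(n,p)[0]-np.array(x) for n,x in ob])
    r=least_squares(f,[.5,0,.2]); return r.x,r.fun
OFF={"scene":(110,130),"top":(180,110)}
def cr(n,x): return (np.array(x)+.5)/3-.5+np.array(OFF[n])
def fitpose(obs,x0):
    def f(q):
        c,s=np.cos(q[2]),np.sin(q[2]); out=[]
        for n,px,l in obs:
            l=np.array(l,float)/1000
            w=[q[0]+c*l[0]-s*l[1],q[1]+s*l[0]+c*l[1],l[2]]
            out.append(proj(n,w)[0]-cr(n,px))
        return np.concatenate(out)
    r=least_squares(f,x0,loss='soft_l1'); return r.x,f(r.x).reshape(-1,2)
E
python3 - <<'E'
from h import *
import cv2
np.set_printoptions(precision=4,suppress=True)
for n in("scene","top"):
    im=cv2.imread(f"pics/{n}0.png"); hsv=cv2.cvtColor(im,cv2.COLOR_BGR2HSV)
    for nm,lo,hi in(("or",(5,130,120),(18,255,255)),("bl",(105,130,60),(125,255,255))):
        m=cv2.inRange(hsv,lo,hi); k,l,st,ce=cv2.connectedComponentsWithStats(m)
        print(n,nm,[(st[i].tolist(),ce[i].round(1).tolist()) for i in range(1,k) if st[i,4]>8])
obs=[("scene",(92,210),(0,-43,130)),("scene",(186,204),(0,43,130)),("scene",(127,181),(0,0,171)),
("scene",(118,316),(45,-45,0)),("scene",(207,308),(45,45,0)),
("top",(468,187),(45,45,45)),("top",(561,180),(45,-45,45)),("top",(568,265),(-45,-45,45)),("top",(475,273),(-45,45,45)),
("top",(478,226),(0,43,130)),("top",(586,214),(0,-43,130)),("top",(551,206),(0,0,192))]
q,r=fitpose(obs,[.6,-.25,0]); print(q); print(r)
q,r=fitpose([o for o in obs if o[2][2]>100],q); print(q); print(r)
E
```

```text
scene or [([426, 73, 25, 42, 62], [439.3, 95.1]), ([353, 85, 27, 43, 132], [363.7, 106.0]), ([291, 125, 10, 16, 124], [295.3, 132.6]), ([381, 125, 9, 2, 10], [384.9, 125.4]), ([77, 198, 62, 31, 1445], [108.6, 213.8]), ([394, 214, 18, 14, 172], [402.4, 220.9])]
scene bl [([201, 26, 26, 15, 348], [213.2, 32.7]), ([374, 137, 33, 39, 1077], [389.5, 156.1]), ([416, 165, 13, 11, 109], [422.0, 170.0]), ([148, 183, 8, 14, 77], [152.1, 189.4]), ([151, 204, 5, 4, 16], [153.0, 205.5]), ([158, 209, 6, 5, 20], [160.5, 211.3]), ([166, 215, 5, 6, 25], [168.2, 217.8]), ([0, 217, 65, 68, 3354], [26.1, 249.8])]
top or [([119, 172, 10, 7, 36], [123.9, 174.9]), ([377, 176, 56, 29, 1215], [404.1, 190.5]), ([219, 214, 4, 13, 50], [220.5, 219.8]), ([107, 298, 39, 77, 290], [134.8, 338.8]), ([52, 314, 9, 3, 10], [55.7, 314.9]), ([41, 316, 10, 14, 36], [43.3, 321.1]), ([48, 358, 6, 26, 64], [50.3, 371.2]), ([92, 374, 14, 5, 18], [98.5, 376.0]), ([82, 378, 9, 3, 10], [86.1, 378.7]), ([73, 380, 8, 3, 10], [76.4, 380.9]), ([65, 382, 7, 2, 9], [68.3, 382.7])]
top bl [([432, 83, 8, 7, 40], [435.3, 86.2]), ([454, 103, 8, 7, 41], [457.4, 106.4]), ([439, 119, 61, 57, 3245], [469.0, 147.2]), ([343, 175, 5, 5, 20], [345.2, 177.2]), ([360, 177, 8, 7, 45], [363.7, 179.9]), ([352, 185, 5, 2, 9], [353.8, 185.4]), ([360, 189, 5, 6, 21], [361.9, 191.4]), ([90, 202, 12, 9, 95], [95.5, 206.0]), ([107, 233, 31, 41, 1194], [122.3, 253.3])]
[ 0.6058 -0.3116  0.0633]
[[ 0.7079 -0.0586]
 [-0.491  -0.433 ]
 [ 1.0885  0.6706]
 [ 0.4996 -0.4563]
 [ 0.412  -0.1998]
 [ 1.9039 -0.1494]
 [-0.9543  0.1374]
 [-0.5983 -0.0663]
 [ 2.1062 -0.6574]
 [ 6.2059 -1.9379]
 [-1.0026 -0.0392]
 [ 1.7293  1.3426]]
[ 0.6056 -0.3113  0.0774]
[[ 0.8255  0.051 ]
 [-0.3619 -0.6796]
 [ 1.2195  0.6004]
 [ 6.113  -1.6606]
 [-1.1358 -0.1651]
 [ 1.6111  1.4221]]
```

Run:
```python
from h import *
np.set_printoptions(precision=4,suppress=True)
obs=[("scene",(92,210),(0,-43,130)),("scene",(186,204),(0,43,130)),
("scene",(118,316),(45,-45,0)),("scene",(207,308),(45,45,0)),
("top",(468,187),(45,45,45)),("top",(561,180),(45,-45,45)),("top",(568,265),(-45,-45,45)),("top",(475,273),(-45,45,45)),
("top",(586,214),(0,-43,130))]
q,r=fitpose(obs,[.6,-.25,0]); print(q); print(r.T)
print(tri([("scene",(152.1,189.4)),("top",(363.9,180))]))
print("cradle",tri([("scene",(295.3,132.6)),("top",(221,221.5))]))
# stand via yaw: cradle centre / tips / tray
# local: notch (-213,0,265); tip end lower: notch + arm frame (-21,-12)
c,s=np.cos(.25),np.sin(.25)
def A(x,y,z): # arm-frame offset from notch, arm x toward pivot (downwards as tilted up)
    return (-213.2+1000*0+ x*c+z*s, y, 265.4 - x*s + z*c)
print(A(-21,0,-12),A(-21,0,13),A(220,0,0))
for st in [[.8,.08,0.0]]:
    obs=[("top",(125.5,358),A(-21,0,6)),("top",(118,128),A(205,0,6)),("scene",(557,2),A(-21,0,6)),("scene",(575,200),A(180,0,6)),("top",(122,310),A(21,0,6))]
    q,r=fitpose(obs,st); print(q); print(r)
    for n in("scene","top"):
        w=[]
        im=cv2.imread(f"pics/{n}0b.png")
        cc,ss=np.cos(q[2]),np.sin(q[2])
        for l in [A(0,0,0),A(-21,9,-12),A(-21,-9,-12),A(-21,0,13),A(220,0,0),A(21,0,13),A(21,0,-4),A(100,7,0),A(100,-7,0)]:
            l=np.array(l)/1000
            p=proj(n,[q[0]+cc*l[0]-ss*l[1],q[1]+ss*l[0]+cc*l[1],l[2]])[0]
            u=(p-np.array(OFF[n])+.5)*3-.5
            cv2.circle(im,tuple(int(v) for v in u.round()),2,(0,0,255),-1)
        cv2.imwrite(f"pics/{n}0c.png",cv2.resize(im[:450,0:300] if n=="top" else im[:400,420:700],None,fx=1.4,fy=1.4))
```

```text
[ 0.606  -0.3123  0.06  ]
[[ 0.4689 -0.7316  0.2268  0.1385  2.1561 -0.6942 -0.4299  2.2665 -0.7739]
 [-0.0455 -0.3365 -0.4416 -0.0992 -0.2523  0.1267 -0.0706 -0.7549 -0.0494]]
(array([ 0.6064, -0.3123,  0.1784]), array([ 0.149 ,  0.0141,  0.153 , -0.0095]))
cradle (array([0.491 , 0.0885, 0.2687]), array([ 0.3739, -0.0151,  0.3564,  0.0112]))
(np.float64(-236.5160083669778), 0, np.float64(258.9685340838172)) (np.float64(-230.33090938561472), 0, np.float64(283.1913446265833)) (np.float64(-0.03926722365815749), 0, np.float64(210.97112896400495))
[0.7046 0.0972 0.0385]
[[-0.2973 -0.4783]
 [ 0.5216 -3.1495]
 [-0.0015 -4.6682]
 [ 0.7337 -1.3762]
 [ 0.54   -0.0241]]
```

View pics/scene0c.png

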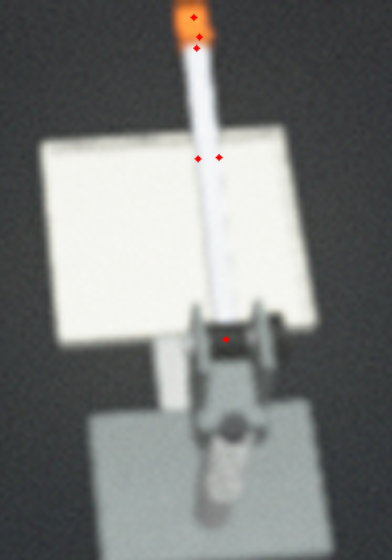

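View pics/top0c.png

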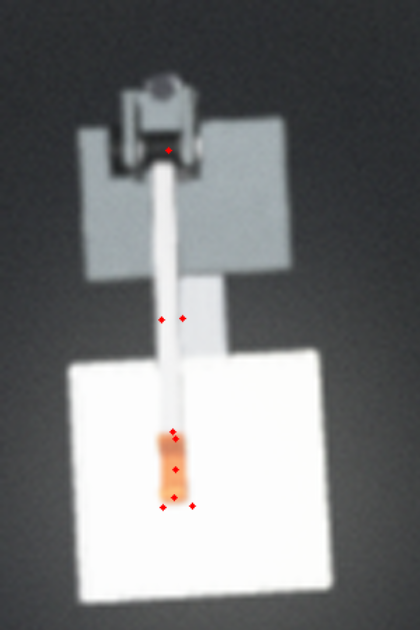

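Run:
```python
import cv2
a=cv2.imread("pics/scene0.png")[118:148,276:316]; b=cv2.imread("pics/top0.png")[200:240,200:240]
cv2.imwrite("pics/sc.png",cv2.resize(a,None,fx=16,fy=16,interpolation=cv2.INTER_CUBIC)); cv2.imwrite("pics/tc.png",cv2.resize(b,None,fx=14,fy=14,interpolation=cv2.INTER_CUBIC))
```

```text
(no output)
```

View pics/sc.png

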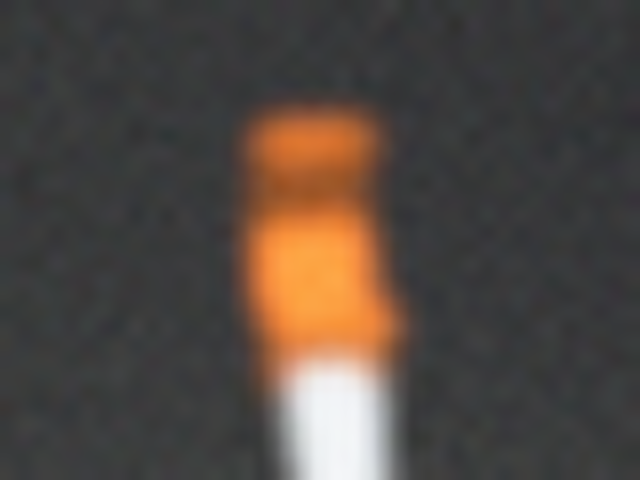

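View pics/tc.png

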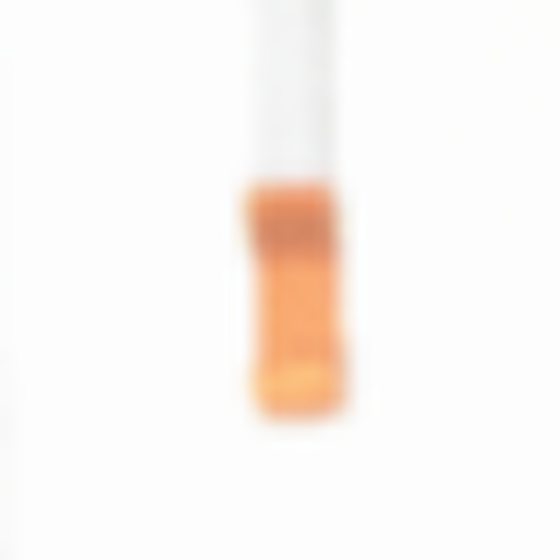

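```bash
cat > stand.py <<'E'
from h import *
c,s=np.cos(.25),np.sin(.25)
def A(x,y,z): return np.array((-213.2+ x*c+z*s, y, 265.4 - x*s + z*c))/1000
def W(q,l):
    cc,ss=np.cos(q[2]),np.sin(q[2]); return np.array([q[0]+cc*l[0]-ss*l[1],q[1]+ss*l[0]+cc*l[1],l[2]])
E
python3 - <<'E'
from stand import *
np.set_printoptions(precision=4,suppress=True)
pts=[("top",(220.9,228.9),A(-21,0,13)),("top",(220.4,212.9),A(21,0,13)),("scene",(295.1,124.25),A(-21,0,13)),("scene",(296.3,139.4),A(21,0,6))]
ln=[("top",cr("top",(117.9,143)),50),("top",cr("top",(120.7,228)),120),("scene",cr("scene",(563.9,71)),60),("scene",cr("scene",(577,214)),180)]
def f(p):
    q=p[:3]; o=[proj(n,W(q,l))[0]-x for n,x,l in pts]
    for (n,x,_),t in zip(ln,p[3:]): o.append(proj(n,W(q,A(t*100,0,6)))[0]-x)
    return np.concatenate(o)
r=least_squares(f,[.7,.09,.03,1.5,1,.5,1.5],loss='soft_l1');q=r.x[:3]
print(q,r.x[3:]);print(f(r.x).reshape(-1,2)); print("notch",W(q,A(0,0,0)),"tip",W(q,A(-21,0,0)))
E
```

```text
[0.7029 0.0974 0.0407] [1.823  0.9925 0.6329 1.9793]
[[ 0.1894 -0.3722]
 [ 0.3244 -0.0123]
 [ 0.2725 -0.2198]
 [ 0.2527 -0.3587]
 [ 0.6719 -0.0131]
 [ 0.4051 -0.0088]
 [ 0.3388 -0.032 ]
 [ 0.7143 -0.058 ]]
notch [0.4898 0.0888 0.2654] tip [0.4695 0.0879 0.2706]
```

Pose fits agree to about a pixel: bail at (0.606, -0.312, 0.130) with yaw 0.06, and notch at (0.490, 0.089, 0.265) with stand yaw 0.04. Next I'll raise the tool and cross over to the basket.

Request:
step_arm(
  targets=[
    {"delta_pos": [0, 0, 1.5], "twist": [0, 0, 0], "grip": 91},
    {"delta_pos": [0, 0, 3.0], "twist": [0, 0, 0], "grip": 91},
    {"delta_pos": [0, 0, 4.5], "twist": [0, 0, 0.5], "grip": 91},
    {"delta_pos": [0.7, -1.5, 4.7], "twist": [0, 0, 1], "grip": 91},
    {"delta_pos": [1.3, -3, 4.7], "twist": [0, 0, 1.5], "grip": 91},
    {"delta_pos": [2, -4.5, 4.7], "twist": [0, 0, 2], "grip": 91},
    {"delta_pos": [2.6, -6, 4.7], "twist": [0, 0, 2.3], "grip": 91},
    {"delta_pos": [3.2, -7.4, 4.7], "twist": [0, 0, 2.3], "grip": 91},
    {"delta_pos": [3.8, -8.8, 4.7], "twist": [0, 0, 2.3], "grip": 91},
    {"delta_pos": [4.4, -10.2, 4.7], "twist": [0, 0, 2.3], "grip": 91},
    {"delta_pos": [5.1, -11.6, 4.7], "twist": [0, 0, 2.3], "grip": 91},
    {"delta_pos": [5.7, -13, 4.7], "twist": [0, 0, 2.3], "grip": 91},
    {"delta_pos": [6.3, -14.4, 4.7], "twist": [0, 0, 2.3], "grip": 91},
    {"delta_pos": [7, -15.8, 4.7], "twist": [0, 0, 2.3], "grip": 91},
    {"delta_pos": [7.6, -17.2, 4.7], "twist": [0, 0, 2.3], "grip": 91},
    {"delta_pos": [8.3, -18.6, 4.7], "twist": [0, 0, 2.3], "grip": 91},
    {"delta_pos": [8.9, -20, 4.5], "twist": [0, 0, 2.3], "grip": 91},
    {"delta_pos": [9.5, -21.3, 3.8], "twist": [0, 0, 2.3], "grip": 91},
    {"delta_pos": [9.92, -22.5, 3], "twist": [0, 0, 2.3], "grip": 91},
    {"delta_pos": [9.92, -22.5, 2.2], "twist": [0, 0, 2.3], "grip": 91},
  ],
)

```text
time: 3.3
ee_pos: [0.6065, -0.3146, 0.2994]
orientation: [-3.142, -0.001, -3.085]
ft_force: [-0.7, 0.7, -0.2]
width: 0.0911
```

Request:
step_arm(
  targets=[
    {"delta_pos": [0, 0, -1], "twist": [0, 0, 0], "grip": 91},
    {"delta_pos": [0, 0, -2], "twist": [0, 0, 0], "grip": 91},
    {"delta_pos": [0, 0, -2.8], "twist": [0, 0, 0], "grip": 91},
    {"delta_pos": [0, 0, -3.4], "twist": [0, 0, 0], "grip": 91},
    {"delta_pos": [0, 0, -3.7], "twist": [0, 0, 0], "grip": 91},
    {"delta_pos": [0, 0, -3.7], "twist": [0, 0, 0], "grip": 91},
  ],
)

```text
time: 4.05
ee_pos: [0.6061, -0.3111, 0.1536]
orientation: [3.141, -0.001, -3.082]
ft_force: [0.6, -0.1, 0.8]
width: 0.091
```

Run:
```python
from station import telemetry, eyes
import cv2,numpy as np
s=telemetry.state();print(s['time'],s['ee_pos'],s['orientation'],s['ft_force'])
o=[]
for n,(x,y) in {"scene":(110,150),"top":(310,140)}.items():
    im=eyes.snapshot(n)[:,:,::-1][y:y+90,x:x+90]; o.append(cv2.resize(im,(400,400),interpolation=cv2.INTER_CUBIC))
cv2.imwrite("pics/g1.png",np.hstack(o))
```

```text
4.05 [ 0.60611337 -0.31105637  0.15355699] [ 3.14108385e+00 -7.88005762e-04 -3.08196223e+00] [ 0.57841875 -0.07648189  0.82391797]
```

View pics/g1.png

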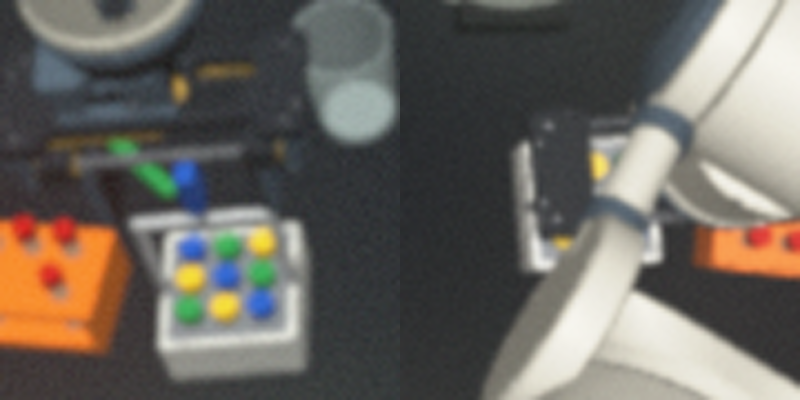

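The tab stands between the fingers (left view, px ~(190,185)). I'll close and lift.

Request:
step_arm(
  targets=[
    {"delta_pos": [0, 0, 0], "twist": [0, 0, 0], "grip": 40},
    {"delta_pos": [0, 0, 0], "twist": [0, 0, 0], "grip": 0},
    {"delta_pos": [0, 0, 0], "twist": [0, 0, 0], "grip": 0},
    {"delta_pos": [0, 0, 0], "twist": [0, 0, 0], "grip": 0},
    {"delta_pos": [0, 0, 0], "twist": [0, 0, 0], "grip": 0},
    {"delta_pos": [0, 0, 0], "twist": [0, 0, 0], "grip": 0},
    {"delta_pos": [0, 0, 0], "twist": [0, 0, 0], "grip": 0},
    {"delta_pos": [0, 0, 0], "twist": [0, 0, 0], "grip": 0},
    {"delta_pos": [0, 0, 0.2], "twist": [0, 0, 0], "grip": 0},
    {"delta_pos": [0, 0, 0.5], "twist": [0, 0, 0], "grip": 0},
    {"delta_pos": [0, 0, 1.0], "twist": [0, 0, 0], "grip": 0},
    {"delta_pos": [0, 0, 1.6], "twist": [0, 0, 0], "grip": 0},
    {"delta_pos": [0, 0, 2.2], "twist": [0, 0, 0], "grip": 0},
    {"delta_pos": [0, 0, 2.8], "twist": [0, 0, 0], "grip": 0},
    {"delta_pos": [0, 0, 3.4], "twist": [0, 0, 0], "grip": 0},
    {"delta_pos": [0, 0, 4.0], "twist": [0, 0, 0], "grip": 0},
    {"delta_pos": [0, 0, 4.4], "twist": [0, 0, 0], "grip": 0},
    {"delta_pos": [0, 0, 4.4], "twist": [0, 0, 0], "grip": 0},
  ],
)

```text
time: 6.4
ee_pos: [0.6066, -0.3114, 0.3313]
orientation: [-3.14, 0.002, -3.082]
ft_force: [0.3, -0.4, -3.6]
width: 0.012
```

Run:
```python
from station import telemetry
s=telemetry.state();print(s['time'],s['ee_pos'],s['orientation'],s['ft_force'],s['wrist_torque'],s['width'])
```

```text
6.4 [ 0.60663728 -0.31138517  0.33127803] [-3.14025838e+00  1.86384875e-03 -3.08197496e+00] [ 0.25193495 -0.37859315 -3.57218469] [ 0.01680246 -0.01518987  0.03652623] 0.011989813601166521
```

Request:
step_arm(
  targets=[
    {"delta_pos": [-0.4, 0.4, 0], "twist": [0, 0, 0], "grip": 0},
    {"delta_pos": [-1.2, 1.2, 0], "twist": [0, 0, 0], "grip": 0},
    {"delta_pos": [-2, 2, 0], "twist": [0, 0, 0], "grip": 0},
    {"delta_pos": [-2.8, 2.8, 0], "twist": [0, 0, -0.1], "grip": 0},
    {"delta_pos": [-3.6, 3.7, 0], "twist": [0, 0, -0.11], "grip": 0},
    {"delta_pos": [-4.3, 4.6, 0], "twist": [0, 0, -0.11], "grip": 0},
    {"delta_pos": [-4.9, 5.5, 0], "twist": [0, 0, -0.11], "grip": 0},
    {"delta_pos": [-5.15, 6.4, 0], "twist": [0, 0, -0.11], "grip": 0},
    {"delta_pos": [-5.15, 7.3, 0], "twist": [0, 0, -0.11], "grip": 0},
    {"delta_pos": [-5.15, 8.2, 0], "twist": [0, 0, -0.11], "grip": 0},
    {"delta_pos": [-5.15, 9.0, 0], "twist": [0, 0, -0.11], "grip": 0},
    {"delta_pos": [-5.15, 9.6, 0], "twist": [0, 0, -0.11], "grip": 0},
    {"delta_pos": [-5.15, 9.9, 0], "twist": [0, 0, -0.11], "grip": 0},
    {"delta_pos": [-5.15, 9.9, 0], "twist": [0, 0, -0.11], "grip": 0},
    {"delta_pos": [-5.15, 9.9, 0], "twist": [0, 0, -0.11], "grip": 0},
  ],
)

```text
time: 8.28
ee_pos: [0.4003, 0.0842, 0.3297]
orientation: [-3.141, -0.0, -3.102]
ft_force: [0.4, -0.2, -2.1]
width: 0.0121
```

Run:
```python
from station import telemetry, eyes
import cv2,numpy as np
o=[]
for n,(x,y) in {"scene":(240,80),"top":(170,190)}.items():
    im=eyes.snapshot(n)[:,:,::-1]; cv2.imwrite(f"pics/{n}2.png",im); im=im[y:y+110,x:x+100]; o.append(cv2.resize(im,(400,440),interpolation=cv2.INTER_CUBIC))
    s=telemetry.state();print(s['time'],s['ee_pos'],s['orientation'],s['ft_force'],s['width'])
cv2.imwrite("pics/g2.png",np.hstack(o))
```

```text
8.325 [0.40029093 0.08413489 0.32980376] [-3.14137634e+00 -2.17163798e-04 -3.10197236e+00] [-0.77866156 -0.68369329 -1.83043668] 0.0120027930296074
8.375 [0.40034906 0.0841683  0.32986746] [-3.14142810e+00 -5.02121234e-05 -3.10208703e+00] [-0.24531742 -0.15045764 -3.31680935] 0.011984574024524172
```

View pics/g2.png

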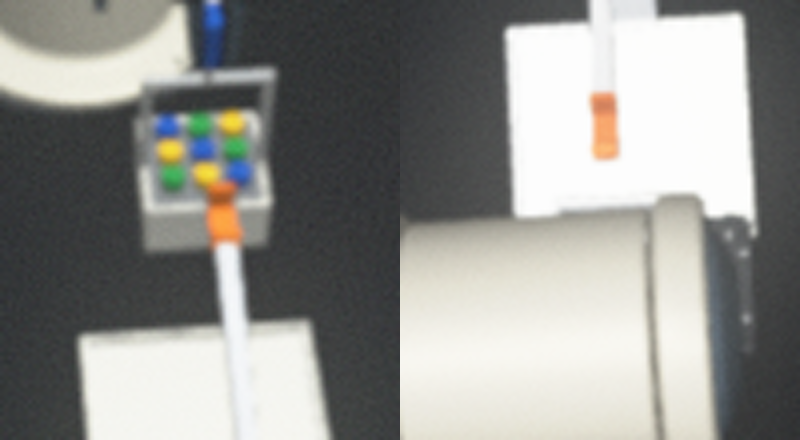

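The basket hangs squarely in the gripper, bar at scene px (292,99), just before the cradle tip. I'll compare it with the calculated position.

Run:
```python
from stand import *
from station import telemetry
np.set_printoptions(precision=4,suppress=True)
B=lambda x,y:np.array([240+(x+.5)/4-.5,80+(y+.5)/4-.5])
obs=[(B(142,82),-43,0),(B(275,73),43,0)]
b=np.array([.4003,.0842,.3068]);yaw=.0396
for px,y,_ in obs: print(proj("scene",b+[-np.sin(yaw)*y/1000,np.cos(yaw)*y/1000,0])[0]-px)
print(proj("scene",b+[0,0,-.07])[0])
q=[.7029,.0974,.0407]
print("notch",W(q,A(0,0,0)))
t=W(q,A(-21,0,13)); print("tip px",proj("scene",t)[0], "img", B(221,182))
```

```text
[ 2.2229 -0.5754]
[-0.2779 -0.0023]
[291.5692 115.8255]
notch [0.4899 0.0887 0.2654]
tip px [295.3573 124.0398] img [294.875 125.125]
```

```bash
cat > ft.py <<'E'
import sys,numpy as np
from station import telemetry, eyes
def avg(n):
    F=[];T=[]
    for _ in range(n):
        eyes.snapshot("scene"); s=telemetry.state(); F.append(s['ft_force']);T.append(s['wrist_torque'])
    F=np.array(F); T=np.array(T)
    ac=np.corrcoef(F[:-1,2],F[1:,2])[0,1]
    print("t",s['time'],"F",F.mean(0).round(3),"sd",F.std(0).round(2),"ac",round(ac,2),"T",T.mean(0).round(4),"sdT",T.std(0).round(4),"ee",s['ee_pos'].round(4),"w",round(s['width'],4))
    return F.mean(0)
if __name__=="__main__": avg(int(sys.argv[1]))
E
python3 ft.py 40
```

```text
t 10.375 F [-0.072  0.154 -2.775] sd [0.49 0.51 0.46] ac 0.05 T [ 0.0306  0.0177 -0.005 ] sdT [0.0357 0.0234 0.0263] ee [0.4003 0.0848 0.3299] w 0.0118
```

Request:
step_arm(
  targets=[
    {"delta_pos": [0.2, 0.02, 0], "twist": [0, 0, 0], "grip": 0},
    {"delta_pos": [0.6, 0.05, 0], "twist": [0, 0, 0], "grip": 0},
    {"delta_pos": [1.1, 0.08, 0], "twist": [0, 0, 0], "grip": 0},
    {"delta_pos": [1.6, 0.11, 0], "twist": [0, 0, 0], "grip": 0},
    {"delta_pos": [2.0, 0.13, 0], "twist": [0, 0, 0], "grip": 0},
    {"delta_pos": [2.24, 0.13, 0], "twist": [0, 0, 0], "grip": 0},
    {"delta_pos": [2.24, 0.13, 0], "twist": [0, 0, 0], "grip": 0},
    {"delta_pos": [2.24, 0.13, 0], "twist": [0, 0, 0], "grip": 0},
  ],
)

```text
time: 11.38
ee_pos: [0.4894, 0.09, 0.3299]
orientation: [-3.142, -0.0, -3.101]
ft_force: [0.8, -0.4, -3.0]
width: 0.0119
```

Run:
```python
from station import telemetry, eyes
import cv2,numpy as np
n="scene";x,y=250,90
im=eyes.snapshot(n)[:,:,::-1]; cv2.imwrite(f"pics/{n}3.png",im); im=im[y:y+75,x:x+100]; cv2.imwrite("pics/g3.png",cv2.resize(im,(800,600),interpolation=cv2.INTER_CUBIC))
s=telemetry.state();print(s['time'],s['ee_pos'],s['orientation'],s['ft_force'],s['width'])
```

```text
11.425 [0.48941404 0.09005704 0.33001623] [ 3.14156468e+00 -7.67615456e-05 -3.10118226e+00] [ 0.08806077  0.61001287 -2.59801405] 0.011955751472178202
```

View pics/g3.png

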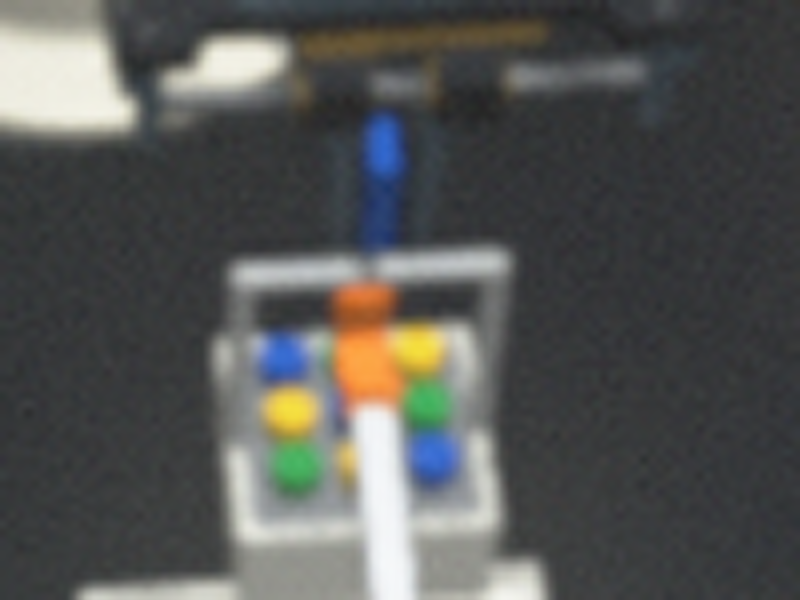

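The bail is threaded: cradle centred in the window, bar above the notch. The weight averages about 2.8 N, so I expect roughly 2 cm of sink. I'll go down slowly to just short of that, shifting back slightly along the arc.

Request:
step_arm(
  targets=[
    {"delta_pos": [0, 0, -0.1], "twist": [0, 0, 0], "grip": 0},
    {"delta_pos": [0, 0, -0.2], "twist": [0, 0, 0], "grip": 0},
    {"delta_pos": [0, 0, -0.3], "twist": [0, 0, 0], "grip": 0},
    {"delta_pos": [0, 0, -0.4], "twist": [0, 0, 0], "grip": 0},
    {"delta_pos": [0, 0, -0.5], "twist": [0, 0, 0], "grip": 0},
    {"delta_pos": [0, 0, -0.6], "twist": [0, 0, 0], "grip": 0},
    {"delta_pos": [0, 0, -0.7], "twist": [0, 0, 0], "grip": 0},
    {"delta_pos": [0, 0, -0.77], "twist": [0, 0, 0], "grip": 0},
    {"delta_pos": [0, 0, -0.82], "twist": [0, 0, 0], "grip": 0},
    {"delta_pos": [0, 0, -0.86], "twist": [0, 0, 0], "grip": 0},
    {"delta_pos": [0, 0, -0.9], "twist": [0, 0, 0], "grip": 0},
  ],
)

```text
time: 12.8
ee_pos: [0.4899, 0.09, 0.2939]
orientation: [3.142, 0.0, -3.101]
ft_force: [-0.2, -0.4, -3.0]
width: 0.0121
```

```bash
python3 ft.py 6
python3 - <<'E'
from station import telemetry, eyes
import cv2,numpy as np
n="scene";x,y=250,90
im=eyes.snapshot(n)[:,:,::-1]; cv2.imwrite(f"pics/{n}4.png",im); im=im[y:y+75,x:x+100]; cv2.imwrite("pics/g4.png",cv2.resize(im,(800,600),interpolation=cv2.INTER_CUBIC))
E
```

```text
t 13.1 F [-0.335  0.342 -2.945] sd [0.64 0.57 0.31] ac -0.33 T [ 0.0243  0.0341 -0.0245] sdT [0.0158 0.0192 0.0228] ee [0.4899 0.09   0.294 ] w 0.0119
```

View pics/g4.png

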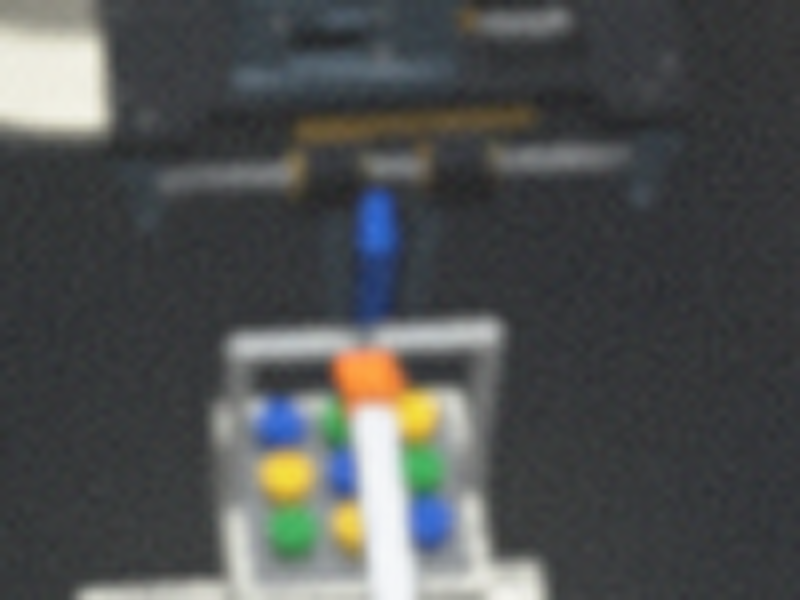

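The bar is inside the notch behind the tip wall (scene px (295,132)) with no contact yet. I'll continue gently.

Request:
step_arm(
  targets=[
    {"delta_pos": [0, 0, -0.04], "twist": [0, 0, 0], "grip": 0},
    {"delta_pos": [0, 0, -0.08], "twist": [0, 0, 0], "grip": 0},
    {"delta_pos": [0, 0, -0.12], "twist": [0, 0, 0], "grip": 0},
    {"delta_pos": [0, 0, -0.16], "twist": [0, 0, 0], "grip": 0},
    {"delta_pos": [-0.01, 0, -0.2], "twist": [0, 0, 0], "grip": 0},
    {"delta_pos": [-0.02, 0, -0.24], "twist": [0, 0, 0], "grip": 0},
    {"delta_pos": [-0.03, 0, -0.28], "twist": [0, 0, 0], "grip": 0},
    {"delta_pos": [-0.04, 0, -0.32], "twist": [0, 0, 0], "grip": 0},
    {"delta_pos": [-0.05, 0, -0.36], "twist": [0, 0, 0], "grip": 0},
    {"delta_pos": [-0.06, 0, -0.4], "twist": [0, 0, 0], "grip": 0},
    {"delta_pos": [-0.06, 0, -0.42], "twist": [0, 0, 0], "grip": 0},
    {"delta_pos": [-0.06, 0, -0.42], "twist": [0, 0, 0], "grip": 0},
  ],
)

```text
time: 14.65
ee_pos: [0.4875, 0.09, 0.2771]
orientation: [-3.142, 0.0, -3.101]
ft_force: [2.2, -1.1, -0.5]
width: 0.0118
```

```bash
python3 ft.py 30
```

```text
t 16.15 F [ 2.119 -0.669 -0.558] sd [0.46 0.42 0.51] ac -0.1 T [-0.1008 -0.438   0.0027] sdT [0.0295 0.0332 0.0359] ee [0.4875 0.0901 0.2771] w 0.0119
```

A side force of +2.1 N in x suggests the bar leans on the tip-side wall. I'll shift +x slightly and re-measure.

Request:
step_arm(
  targets=[
    {"delta_pos": [0.02, 0, 0], "twist": [0, 0, 0], "grip": 0},
    {"delta_pos": [0.04, 0.0, 0], "twist": [0, 0, 0], "grip": 0},
    {"delta_pos": [0.04, 0.0, 0], "twist": [0, 0, 0], "grip": 0},
  ],
)

```text
time: 16.52
ee_pos: [0.4889, 0.0901, 0.277]
orientation: [3.142, -0.001, -3.101]
ft_force: [-0.6, -0.1, -0.5]
width: 0.0115
```

```bash
python3 ft.py 12
python3 - <<'E'
from station import telemetry, eyes
import cv2,numpy as np
n="scene";x,y=250,90
im=eyes.snapshot(n)[:,:,::-1]; cv2.imwrite(f"pics/{n}5.png",im); im=im[y:y+75,x:x+100]; cv2.imwrite("pics/g5.png",cv2.resize(im,(800,600),interpolation=cv2.INTER_CUBIC))
E
```

```text
t 17.125 F [-1.219  0.056 -0.181] sd [0.46 0.29 0.41] ac -0.04 T [ 0.0737  0.2741 -0.009 ] sdT [0.0339 0.0139 0.024 ] ee [0.4891 0.0901 0.2771] w 0.012
```

View pics/g5.png

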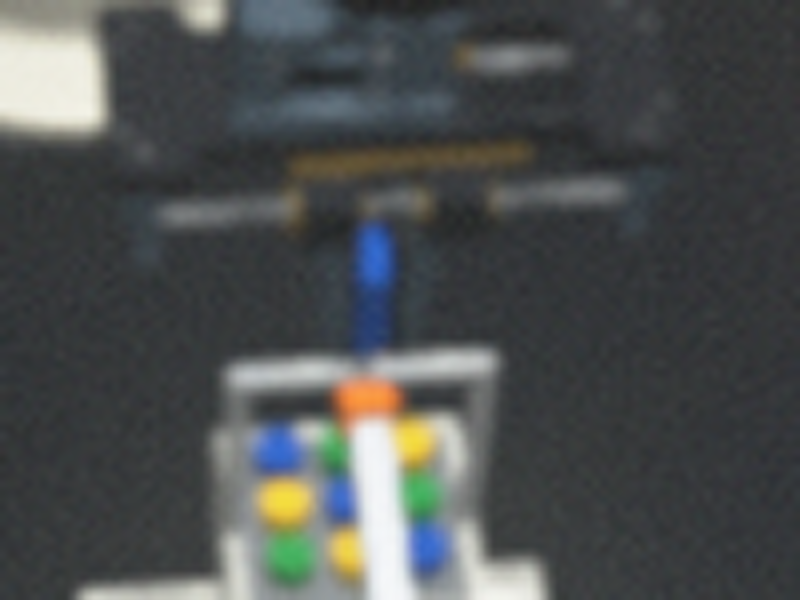

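Request:
step_arm(
  targets=[
    {"delta_pos": [-0.014, 0, 0], "twist": [0, 0, 0], "grip": 0},
    {"delta_pos": [-0.02, 0.0, -0.03], "twist": [0, 0, 0], "grip": 0},
    {"delta_pos": [-0.026, 0.0, -0.06], "twist": [0, 0, 0], "grip": 0},
    {"delta_pos": [-0.032, 0.0, -0.09], "twist": [0, 0, 0], "grip": 0},
    {"delta_pos": [-0.038, 0.0, -0.12], "twist": [0, 0, 0], "grip": 0},
    {"delta_pos": [-0.038, 0.0, -0.12], "twist": [0, 0, 0], "grip": 0},
    {"delta_pos": [-0.038, 0.0, -0.12], "twist": [0, 0, 0], "grip": 0},
  ],
)

```text
time: 18.05
ee_pos: [0.4876, 0.09, 0.2723]
orientation: [-3.142, -0.0, -3.101]
ft_force: [1.5, -1.0, -1.0]
width: 0.0119
```

```bash
python3 ft.py 40
```

```text
t 20.05 F [ 1.83  -0.336 -0.383] sd [0.45 0.42 0.63] ac 0.08 T [-0.03   -0.3934  0.0016] sdT [0.0327 0.0293 0.0345] ee [0.4875 0.09   0.2723] w 0.0119
```

Request:
step_arm(
  targets=[
    {"delta_pos": [0.015, 0, 0], "twist": [0, 0, 0], "grip": 0},
    {"delta_pos": [0.015, 0.0, 0], "twist": [0, 0, 0], "grip": 0},
    {"delta_pos": [0.015, 0.0, 0], "twist": [0, 0, 0], "grip": 0},
  ],
)

```text
time: 20.42
ee_pos: [0.4879, 0.0901, 0.2722]
orientation: [3.142, -0.001, -3.101]
ft_force: [-1.3, 0.1, 0.7]
width: 0.0126
```

```bash
python3 ft.py 40
```

```text
t 22.425 F [-1.464  0.168  0.281] sd [0.52 0.6  0.49] ac -0.17 T [0.0558 0.3267 0.0042] sdT [0.0342 0.0268 0.0265] ee [0.4882 0.09   0.2723] w 0.0115
```

Request:
step_arm(
  targets=[
    {"delta_pos": [-0.007, 0, 0], "twist": [0, 0, 0], "grip": 0},
    {"delta_pos": [-0.007, 0.0, 0], "twist": [0, 0, 0], "grip": 0},
    {"delta_pos": [-0.007, 0.0, 0], "twist": [0, 0, 0], "grip": 0},
  ],
)

```text
time: 22.8
ee_pos: [0.4881, 0.09, 0.2724]
orientation: [-3.142, 0.0, -3.101]
ft_force: [-0.3, 0.5, -0.4]
width: 0.0118
```

```bash
python3 ft.py 40
```

```text
t 24.8 F [ 1.98   0.276 -0.542] sd [0.91 0.45 0.39] ac 0.16 T [ 0.0793 -0.4386 -0.0005] sdT [0.0353 0.1174 0.0246] ee [0.4879 0.09   0.2723] w 0.0117
```

Request:
step_arm(
  targets=[
    {"delta_pos": [0.003, 0, 0], "twist": [0, 0, 0], "grip": 0},
    {"delta_pos": [0.003, 0.0, 0], "twist": [0, 0, 0], "grip": 0},
  ],
)

```text
time: 25.05
ee_pos: [0.4879, 0.09, 0.2723]
orientation: [-3.142, -0.0, -3.101]
ft_force: [1.3, -0.3, -0.8]
width: 0.0117
```

```bash
for i in 1 2 3; do python3 ft.py 8;done
```

```text
t 25.45 F [ 1.367  0.381 -0.467] sd [0.45 0.5  0.58] ac -0.53 T [ 0.0432 -0.2762  0.0093] sdT [0.0351 0.043  0.0131] ee [0.4879 0.09   0.2723] w 0.0119
t 25.85 F [ 0.959  0.114 -0.3  ] sd [0.44 0.72 0.51] ac -0.36 T [ 0.047  -0.2146 -0.018 ] sdT [0.0321 0.0227 0.0259] ee [0.4879 0.0901 0.2723] w 0.0119
t 26.25 F [ 0.611  0.131 -0.015] sd [0.3  0.41 0.61] ac -0.45 T [ 0.0588 -0.1527  0.001 ] sdT [0.0286 0.0382 0.0179] ee [0.488  0.09   0.2723] w 0.0117
```

```bash
for i in 1 2 3; do python3 ft.py 10;done
```

```text
t 26.75 F [ 0.462 -0.034  0.078] sd [0.59 0.39 0.49] ac -0.23 T [ 0.0534 -0.0744  0.0043] sdT [0.0285 0.0287 0.0265] ee [0.488  0.09   0.2723] w 0.0119
t 27.25 F [ 0.21  -0.064 -0.336] sd [0.56 0.39 0.42] ac 0.49 T [ 0.0442 -0.0487 -0.0106] sdT [0.0308 0.0195 0.0242] ee [0.488  0.09   0.2723] w 0.0117
t 27.75 F [ 0.362  0.19  -0.29 ] sd [0.27 0.32 0.67] ac -0.49 T [ 0.0668 -0.0054 -0.0122] sdT [0.0235 0.0232 0.0206] ee [0.488  0.0901 0.2723] w 0.0117
```

Request:
step_arm(
  targets=[
    {"delta_pos": [-0.003, 0, -0.015], "twist": [0, 0, 0], "grip": 0},
    {"delta_pos": [-0.005, 0.0, -0.03], "twist": [0, 0, 0], "grip": 0},
    {"delta_pos": [-0.005, 0.0, -0.03], "twist": [0, 0, 0], "grip": 0},
  ],
)

```text
time: 28.12
ee_pos: [0.4878, 0.09, 0.2711]
orientation: [-3.142, 0.0, -3.101]
ft_force: [-0.1, -0.1, -0.2]
width: 0.012
```

```bash
for i in 1 2 3 4; do python3 ft.py 15;done
```

```text
t 28.875 F [ 0.029  0.004 -0.221] sd [0.52 0.53 0.35] ac 0.02 T [ 0.0135 -0.0116  0.0056] sdT [0.0301 0.0323 0.0379] ee [0.4878 0.0901 0.2711] w 0.0119
t 29.625 F [ 0.238 -0.075 -0.134] sd [0.52 0.52 0.48] ac -0.28 T [ 0.0142 -0.0166 -0.0026] sdT [0.0333 0.0311 0.0167] ee [0.4878 0.09   0.2711] w 0.0119
t 30.375 F [ 0.355  0.064 -0.275] sd [0.38 0.33 0.61] ac -0.19 T [ 0.0193 -0.0312 -0.0073] sdT [0.0264 0.0296 0.0345] ee [0.4878 0.09   0.2711] w 0.0117
t 31.125 F [ 0.359 -0.029 -0.252] sd [0.41 0.42 0.5 ] ac 0.1 T [ 0.0048 -0.0465 -0.0096] sdT [0.0213 0.0302 0.0369] ee [0.4878 0.0901 0.2711] w 0.0119
```

Request:
step_arm(
  targets=[
    {"delta_pos": [-0.003, 0, -0.02], "twist": [0, 0, 0], "grip": 0},
    {"delta_pos": [-0.006, 0.0, -0.045], "twist": [0, 0, 0], "grip": 0},
    {"delta_pos": [-0.008, 0.0, -0.07], "twist": [0, 0, 0], "grip": 0},
    {"delta_pos": [-0.008, 0.0, -0.07], "twist": [0, 0, 0], "grip": 0},
  ],
)

```text
time: 31.62
ee_pos: [0.4874, 0.09, 0.2682]
orientation: [-3.142, -0.0, -3.101]
ft_force: [-0.4, -0.2, 0.0]
width: 0.0122
```

```bash
for i in 1 2 3 4; do python3 ft.py 15;done
```

```text
t 32.375 F [-0.429 -0.184  0.159] sd [0.58 0.6  0.46] ac 0.03 T [-0.0511  0.1048  0.0065] sdT [0.0323 0.0351 0.0244] ee [0.4875 0.09   0.2683] w 0.012
t 33.125 F [-0.929 -0.461  0.127] sd [0.25 0.53 0.4 ] ac 0.17 T [-0.0646  0.1822  0.0069] sdT [0.0245 0.0455 0.0277] ee [0.4875 0.0901 0.2683] w 0.0116
t 33.875 F [-0.964 -0.325  0.052] sd [0.41 0.53 0.56] ac 0.0 T [-0.0614  0.233   0.0042] sdT [0.0227 0.0297 0.0231] ee [0.4875 0.09   0.2683] w 0.0116
t 34.625 F [-1.055 -0.36   0.229] sd [0.44 0.55 0.35] ac -0.0 T [-0.0475  0.2322  0.0134] sdT [0.0292 0.0254 0.0342] ee [0.4875 0.0901 0.2683] w 0.0119
```

Request:
step_arm(
  targets=[
    {"delta_pos": [-0.002, -0.0005, 0], "twist": [0, 0, 0], "grip": 0},
    {"delta_pos": [-0.002, -0.0005, 0], "twist": [0, 0, 0], "grip": 0},
  ],
)

```text
time: 34.88
ee_pos: [0.4874, 0.09, 0.2683]
orientation: [3.142, 0.0, -3.101]
ft_force: [-0.9, -2.0, -0.5]
width: 0.0118
```

```bash
for i in 1 2 3 ; do python3 ft.py 15;done;  python3 - <<'E'
from station import telemetry, eyes
import cv2,numpy as np
n="scene";x,y=250,90
im=eyes.snapshot(n)[:,:,::-1]; cv2.imwrite(f"pics/{n}6.png",im); im=im[y:y+75,x:x+100]; cv2.imwrite("pics/g6.png",cv2.resize(im,(800,600),interpolation=cv2.INTER_CUBIC))
E
```

```text
t 35.625 F [-0.554 -0.219  0.191] sd [0.52 0.64 0.54] ac 0.19 T [-0.0234  0.0877  0.0081] sdT [0.0271 0.0327 0.0211] ee [0.4875 0.09   0.2683] w 0.0117
t 36.375 F [ 0.018 -0.167  0.102] sd [0.46 0.53 0.44] ac -0.18 T [ 0.0091 -0.0055 -0.0023] sdT [0.0322 0.0393 0.0302] ee [0.4874 0.0901 0.2683] w 0.0119
t 37.125 F [ 0.227 -0.234 -0.083] sd [0.4  0.46 0.32] ac 0.0 T [-0.0001 -0.0215  0.0027] sdT [0.0427 0.0353 0.0258] ee [0.4874 0.09   0.2683] w 0.0123
```

View pics/g6.png

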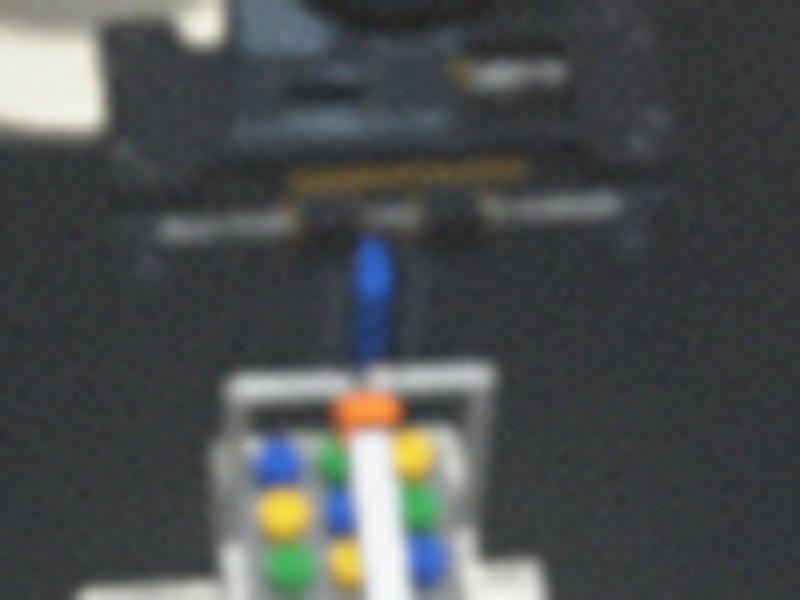

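Forces are nil (Fx, Fy, Fz within about 0.2 N) and the bar lies in the notch, so the arm carries the basket. I'll release gradually without moving.

Request:
step_arm(
  targets=[
    {"delta_pos": [0, 0, 0], "twist": [0, 0, 0], "grip": 13},
    {"delta_pos": [0, 0, 0], "twist": [0, 0, 0], "grip": 15},
    {"delta_pos": [0, 0, 0], "twist": [0, 0, 0], "grip": 18},
    {"delta_pos": [0, 0, 0], "twist": [0, 0, 0], "grip": 24},
    {"delta_pos": [0, 0, 0], "twist": [0, 0, 0], "grip": 32},
    {"delta_pos": [0, 0, 0], "twist": [0, 0, 0], "grip": 42},
    {"delta_pos": [0, 0, 0], "twist": [0, 0, 0], "grip": 60},
    {"delta_pos": [0, 0, 0], "twist": [0, 0, 0], "grip": 60},
  ],
)

```text
time: 38.17
ee_pos: [0.4874, 0.09, 0.2683]
orientation: [-3.142, 0.0, -3.101]
ft_force: [-0.0, 0.1, -0.4]
width: 0.0581
```

```bash
python3 ft.py 15;  python3 - <<'E'
from station import telemetry, eyes
import cv2,numpy as np
n="scene";x,y=250,90
im=eyes.snapshot(n)[:,:,::-1]; cv2.imwrite(f"pics/{n}7.png",im); im=im[y:y+75,x:x+100]; cv2.imwrite("pics/g7.png",cv2.resize(im,(800,600),interpolation=cv2.INTER_CUBIC))
E
```

```text
t 38.925 F [-0.074 -0.147 -0.097] sd [0.37 0.51 0.52] ac -0.22 T [ 0.0239 -0.0023 -0.0004] sdT [0.0291 0.0266 0.0313] ee [0.4874 0.09   0.2683] w 0.0601
```

View pics/g7.png

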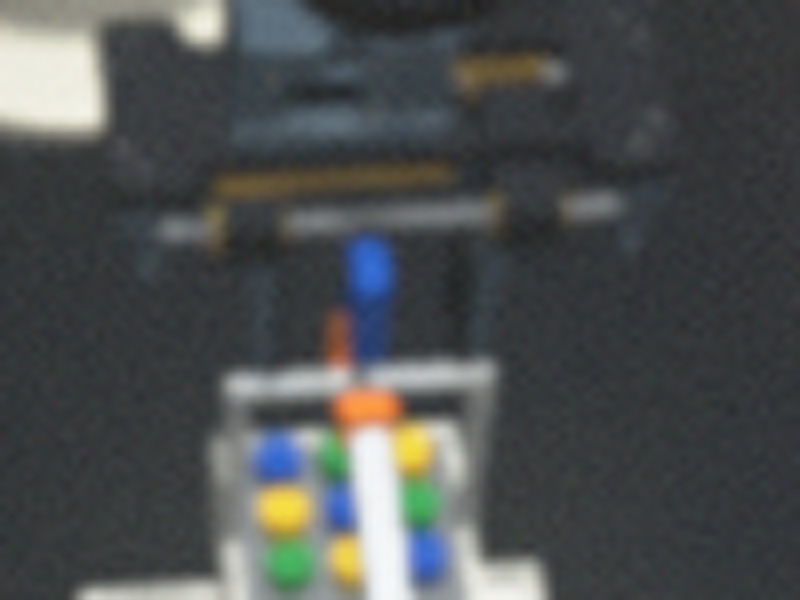

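The basket hung on without a visible shift (bar still at scene px (295,137)). I'll open wider and withdraw straight up.

Request:
step_arm(
  targets=[
    {"delta_pos": [0, 0, 0.1], "twist": [0, 0, 0], "grip": 60},
    {"delta_pos": [0, 0, 0.4], "twist": [0, 0, 0], "grip": 60},
    {"delta_pos": [0, 0, 0.9], "twist": [0, 0, 0], "grip": 60},
    {"delta_pos": [0, 0, 1.6], "twist": [0, 0, 0], "grip": 60},
    {"delta_pos": [0, 0, 2.3], "twist": [0, 0, 0], "grip": 60},
    {"delta_pos": [0, 0, 3.0], "twist": [0, 0, 0], "grip": 60},
    {"delta_pos": [0, 0, 3.5], "twist": [0, 0, 0], "grip": 60},
    {"delta_pos": [-0.5, 0, 3.5], "twist": [0, 0, 0], "grip": 60},
    {"delta_pos": [-1, 0, 3.5], "twist": [0, 0, 0], "grip": 60},
    {"delta_pos": [-1, 0, 3.5], "twist": [0, 0, 0], "grip": 60},
    {"delta_pos": [-1, 0, 3.5], "twist": [0, 0, 0], "grip": 60},
    {"delta_pos": [-1, 0, 3.5], "twist": [0, 0, 0], "grip": 60},
  ],
)

```text
time: 40.48
ee_pos: [0.448, 0.09, 0.4083]
orientation: [-3.142, -0.0, -3.101]
ft_force: [0.2, -0.3, -0.9]
width: 0.0601
```

Run:
```python
from station import telemetry, eyes
import cv2,numpy as np
n="scene";x,y=250,90
a=eyes.snapshot(n)
for i in range(8): eyes.snapshot("top")
im=eyes.snapshot(n)
cv2.imwrite(f"pics/{n}8.png",im[:,:,::-1]); print(np.abs(a.astype(int)-im)[y:y+75,x:x+100].mean(), telemetry.state()['time'])
c=im[:,:,::-1][y:y+75,x:x+75]; cv2.imwrite("pics/g8.png",np.hstack([cv2.resize(c,(380,384),interpolation=cv2.INTER_CUBIC),cv2.resize(im[:,:,::-1],(420,384))]))
```

```text
2.3273333333333333 40.975
```

View pics/g8.png

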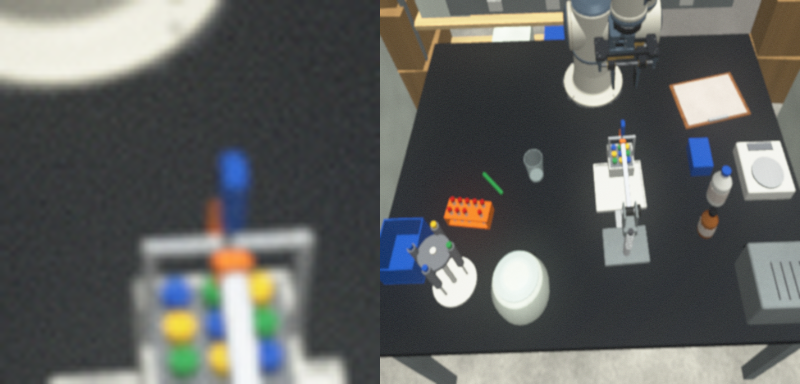

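The basket hangs still and level in the notch, the robot is clear, and the bystanders are where they were. I'll hand the job in.

```bash
python3 -c "
from station import workorder; print(workorder.sign_off())"
```

```text
the job is handed in; nothing more can be done
None
```

I picked up the basket by its tab and hung it by its bail in the notch of the drain arm. I let go only once the arm carried the whole basket, then handed the job in at about 41 s. Sign-off reports no verdict.

- **Lowering:** I followed the arm down at about 13 mm/s or less, to about 2 cm of sink. By the averaged wrist force the basket weighs roughly 2.8 N.
- **Release:** Just before I let go, the averaged wrist force was within about 0.25 N of zero on every axis. The pictures before and after release show no visible shift.
- **Last picture:** The basket hangs level and still with its bar in the notch. The gripper is clear of everything, and the other items look undisturbed.

**Uncertain or disagreeing:**
- **Side force:** While lowering, a side force of about ±2 N in x came and went. It looked like friction of the bar on the notch floor, so I trimmed it out before releasing.
- **Centring:** By my pose fit the bar lies about 2 mm off mid-notch along the arm, which is inside the 11 mm limit.
- **Detector:** The detector's notch position in the scene view was wrong by about 36 pixels, so I used my own feature fits instead.

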